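# Load the film press and work its pedal

## Task

Pick up the narrow carrier that bears the white well plate by its upright fin and slide it flat, plate end first, into the slot of the film press until it is fully home against the stop. Only then press the spring pedal at the side of the press down to its stop with the gripper, hold it down for about a second, and let it spring all the way back up. Leave the carrier lying in the press, and leave the wider empty carrier and the other things on the bench where they are.

Things in the scene. Friction and masses are not known exactly. Their poses are not given: they have to be found in the camera images.
- press: Film press, white and grey machine fixed to the bench. Origin on the table straight below the middle of its slot mouth; x points level into the slot, z up. Bed plate 160 mm wide, 12 mm thick, runs 100 mm out in front of the mouth as a loading apron. Hood over the slot up to z 62; a head up to z 130 begins 8 mm behind the mouth, with a round ram up to z 170 that sinks with the pedal.
- slot_mouth (a point): Middle of the slot's floor at its mouth, 12 mm above the table (flush with the apron); axes as the press. Slot 88 mm wide, 16 mm high, 75 mm deep along x. Side guides, up to 30 mm above the table, flare to 110 mm apart 30 mm before the mouth; a lip above the mouth flares upward.
- slot_stop (a point): Middle of the slot's floor at its flat back stop, 75 mm inside the mouth; the carrier's nose meets it when fully home.
- pedal (a joint): Spring pedal of the press: dark plate 95 x 60 mm with rubber tread, hinged along the press y axis at press x -12, y -125, z 32; it reaches towards -x beside the apron, free end up. 0 = up at rest (slope 0.30 rad, free end 64 mm above the table); 0.28 rad = down on its stop (nearly level). It springs back; about 6 N at the tread starts it, 14 N holds it down.
- pedal_pad (a point): Point on top of the pedal's tread, 72 mm from the hinge, mid-width; moves with the pedal: 60 mm above the table when up, 40 mm when down on the stop. Press down here.
- carrier: Carrier to load: flat aluminium plate 140 x 80 x 5 mm, lying flat, 180 g. Origin at the centre of its underside; x along its length towards the nose (goes in first). On it a fixed white well plate 84 x 72 mm (x -18 to 66), whose top is 11 mm above the underside. Loaded fully home, its origin is at x 5, y 0, z 12 of the press, x axes parallel.
- carrier_fin (a point): Grip point on the carrier's upright fin, on its centre, 30 mm above the underside at x -50 of the carrier. The fin is 36 mm long (carrier x), 14 mm thick (carrier y), and rises from 5 to 45 mm above the underside: pinch across its thickness from above.
- carrier_nose (a point): Middle of the lower front edge of the carrier (carrier x 70, z 0).
- spare: Spare carrier, not to be used: empty flat plate 140 x 110 x 5 mm with a round knob 30 mm across and 30 mm tall at x -45. Origin at the centre of its underside, x along its length.
- brush: Flat bench brush 190 mm long, 52 mm wide, lying; bystander. Origin under its middle, x towards the bristles.
- bottle: White squat bottle, 68 mm across, 90 mm tall; bystander. Origin at the centre of its underside.
- beaker: White open cup, 72 mm across, 70 mm tall; bystander. Origin at the centre of its underside.
Mind the look-alikes: they are no part of the job. Leave any pink or yellow look-alike of the carrier alone.

How it is judged:
By the outcome, as a careful person would: the job done as asked, in the order asked, and still so for the second after the job is handed in, with the robot touching nothing.
It also fails if it takes over 54 s, if anything falls off the work surface, if the arm or the gripper's body presses on something with over 40 N, if the wrist force passes 120 N, or if a joint passes its speed limit or range.

## Robot

A 6-joint arm with a two-finger parallel gripper is mounted at the origin on the work surface. World frame = base frame: x ahead of the robot, y to its left, z up, the work surface at z = 0. Lengths are in m, angles in degrees, forces in N, time in s.
With the tool pointing down it reaches from about 0.35 to 0.875 m from the base axis. Payload 4.2 kg.
Tool frame: the origin (TCP) lies midway between the tips of the shut fingers; the grasp point (between the pads) lies 19 mm behind it; z points along the fingers, y is the line along which they close (so a half turn about z gives the same grasp; the last joint's range is limited). The gripper opens to 87 mm and grips with 3 to 60 N. Pads are 19 mm wide; open, the fingers measure 117 mm over their backs; the gripper's body (75 mm by 190 mm) begins 51 mm behind the grasp point.
Start: joints at [-55.141, 22.042, 0.453, 0, -68.411, -14.817], TCP at [0.214, -0.587, 0.223] pointing down, gripper open.
Joint ranges: [-179.83, 179.83], [-69.29, 118.12], [-61.27, 80.66], [-181.25, 117.63], [-171.15, -9.14], [-177.46, 177.46]. Speed limits (degrees/s): [159.86, 159.86, 180, 180, 180, 180].

## Interface

Orientations are given as [roll, pitch, yaw] about the fixed x, y, z axes, in that order (R = Rz(yaw) Ry(pitch) Rx(roll)).
In Python, from workcell import env gives the robot as it stands. The module is installed in compiled form; this text tells all that it offers. Calls block until the motion is done:
- env.goto(position, orientation): joint-space move of the TCP to a pose.
- env.move_straight(position, rotation=None, rate=0.15, force_limit=None): straight line of the TCP; rotation=None keeps the orientation; rate is the mean speed in m/s. With force_limit (N) it stops when the force on the tool has changed by that much, and returns True; else False.
- env.set_joints(angles): joint-space move.
- env.gripper_to(opening, grasp_force=None): opening from 0.0 (shut) to 1.0 (fully open); grasp_force is the grip in N (None keeps the last); returns when the fingers have stopped.
- env.dwell(seconds).
- env.inverse_kinematics(position, orientation): joint angles nearest the present ones, or None.
- env.read_state(): the state.
- env.grab_frame(name): name is "side" or "top"; returns a dict with "image" (384x512x3 uint8, blue, green, red), "fx", "fy", "cx", "cy" (pixels), "position" and "orientation" of the camera in the world. Camera axes: x right, y up, looking along -z (the intrinsics and any distortion apply to the point x, -y, -z); pixel columns grow to the right and rows downward; lengths in m; the calibration is good to about 2 mm. A picture is of the moment at which its call begins. There is no depth.
A pose or a line that the arm cannot do raises env.Unreachable and nothing moves.
- env.close_job(): hands the job in; it is judged then, once.
Trained networks look in a picture, given as the dict that the camera call returned (one of the last four; its "shot" number tells which), for a name from the list of things; names that differ only in an ending like _2 or _b are one class to them, and where a whole thing is asked for, a point or a joint stands for the part that bears it (a point fixed in the world has none). Each returns a list of dicts, best first, with "score" (0 to 1); they miss things now and then, are a little off and sometimes report something else, mostly with a low value. They report only what shows in the picture. A call takes as long as a camera call. They do not tell look-alikes from the thing itself.
- env.search_frame(picture, thing): "xyz" ([x, y, z] in m, in world coordinates, good to about 4 mm: the middle of the surface that is visible of it).
- env.trace(picture, thing): "mask" (384x512 bool, what is visible of it).
The state is a dict: "clock": time; "joint_positions": joint angles; "qvel": joint speeds; "joint_torque": joint torques, N m; "position": TCP position; "tool_rot": TCP orientation; "force": force on the tool from outside, world axes, zero at the start; "wrist_torque": the same for the moment, N m; "opening": opening from 0.0 (shut) to 1.0 (fully open); "finger_force": force on a finger pad.
Only numpy, scipy, OpenCV 4.12 (cv2) and the standard library are available. Lean on these libraries where they do the work, as an engineer would, in place of code of your own. Each camera call takes 0.05 s, during which the arm holds its last target. There are 200 camera calls.

## Working session

There is one attempt and no reset: what is moved stays moved. The work goes in short steps, each a Python script; the robot and the scene stay as the last script left them, time stands still between calls to the robot, and variables do not carry over. Pictures are saved under pics/ and viewed, at most 10 in all, crops included, and the job is handed in when it is done.

```bash
mkdir -p pics; python3 - <<'E'
from workcell import env
import cv2,numpy as np,pickle
D={}
for n in("side","top"):
    f=env.grab_frame(n);D[n]=f
    cv2.imwrite(f"pics/{n}0.png",f["image"])
    print(n,f["fx"],f["fy"],f["cx"],f["cy"],f["position"],f["orientation"],[k for k in f])
    for t in("press","slot_mouth","slot_stop","pedal","pedal_pad","carrier","carrier_fin","carrier_nose","spare","brush","bottle","beaker"):
        try: print(t,[(np.round(d["xyz"],3).tolist(),round(d["score"],2)) for d in env.search_frame(f,t)][:3])
        except Exception as e: print(t,repr(e))
pickle.dump(D,open("f0.pkl","wb"))
print(env.read_state()["clock"])
E
```

```text
side 455.24145932287195 455.24145932287195 249.09110188050974 192.5388299470618 [0.4330573  0.95773098 0.75635399] [  59.81305103   -0.35003691 -174.06201491] ['image', 'fx', 'fy', 'cx', 'cy', 'position', 'orientation', 'shot']
press [([0.532, 0.281, 0.078], 0.81), ([0.576, -0.229, 0.011], 0.66)]
slot_mouth [([0.53, 0.281, 0.078], 0.74)]
slot_stop [([0.529, 0.279, 0.081], 0.65)]
pedal [([0.698, 0.184, 0.052], 0.56)]
pedal_pad [([0.693, 0.188, 0.048], 0.95)]
carrier [([0.338, -0.645, 0.01], 0.88), ([0.397, -0.246, 0.011], 0.78), ([0.575, -0.225, 0.013], 0.61)]
carrier_fin [([0.575, -0.23, 0.009], 0.85), ([0.397, -0.246, 0.01], 0.73), ([0.324, -0.43, 0.014], 0.67)]
carrier_nose [([0.396, -0.249, 0.012], 0.8), ([0.326, -0.428, 0.009], 0.8), ([0.339, -0.642, 0.01], 0.79)]
spare [([0.52, -0.438, 0.0], 0.93)]
brush [([0.736, -0.279, 0.015], 0.97)]
bottle [([0.792, -0.1, 0.062], 0.95)]
beaker [([0.396, -0.063, 0.046], 0.77), ([0.579, -0.232, 0.009], 0.36)]
top 443.5506229167106 443.5506229167106 249.47845187999593 191.5856189233689 [ 0.30973786 -0.21102159  1.53930371] [  8.79967064   0.61917509 -90.45558783] ['image', 'fx', 'fy', 'cx', 'cy', 'position', 'orientation', 'shot']
press [([0.55, 0.198, 0.061], 0.63)]
slot_mouth [([0.545, 0.192, 0.061], 0.59), ([0.403, -0.08, 0.016], 0.31)]
slot_stop [([0.546, 0.196, 0.063], 0.58)]
pedal [([0.698, 0.174, 0.048], 0.6)]
pedal_pad [([0.698, 0.177, 0.048], 0.77)]
carrier [([0.334, -0.426, 0.011], 0.83), ([0.387, -0.252, 0.014], 0.77), ([0.58, -0.231, 0.013], 0.67)]
carrier_fin [([0.389, -0.254, 0.013], 0.84), ([0.585, -0.234, 0.011], 0.82), ([0.331, -0.43, 0.013], 0.79)]
carrier_nose [([0.388, -0.25, 0.009], 0.97), ([0.333, -0.429, 0.01], 0.81), ([0.549, 0.195, 0.064], 0.49)]
spare [([0.525, -0.44, 0.001], 0.84)]
brush [([0.742, -0.289, 0.017], 0.91)]
bottle [([0.79, -0.125, 0.087], 0.81)]
beaker [([0.402, -0.078, 0.014], 0.71), ([0.551, 0.198, 0.066], 0.6)]
1.3
```

```bash
python3 -c "
import cv2
for n in('side','top'):
    i=cv2.imread(f'pics/{n}0.png');cv2.imwrite(f'pics/{n}0b.png',cv2.resize(i,(800,600),interpolation=cv2.INTER_CUBIC))"
```

```text
(no output)
```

View pics/side0b.png

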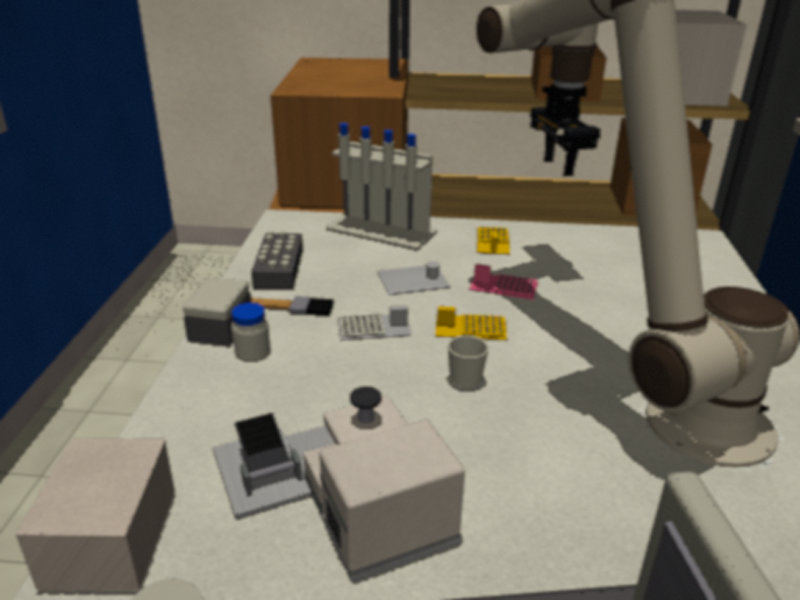

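View pics/top0b.png

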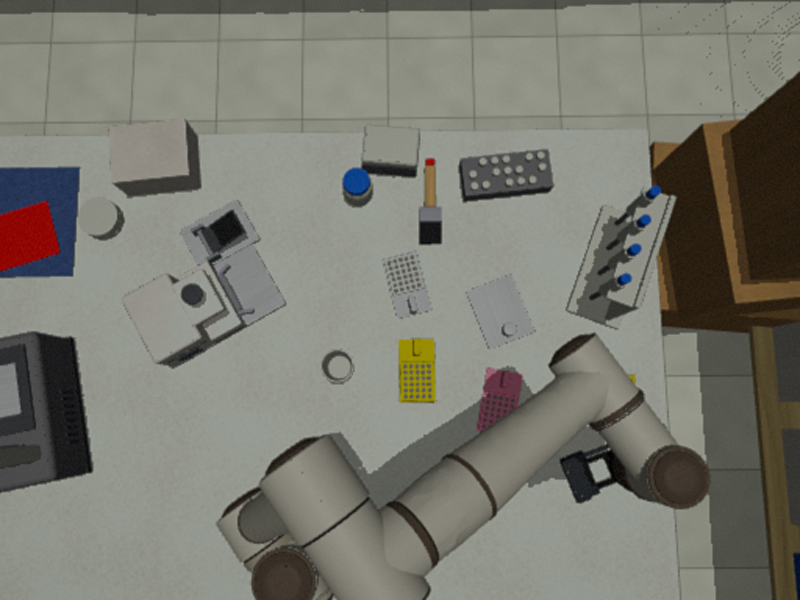

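```bash
cat >h.py <<'E'
import numpy as np,cv2,pickle
from scipy.spatial.transform import Rotation as R
def proj(f,P):
    p=(np.atleast_2d(P)-f["position"])@R.from_euler("xyz",f["orientation"],degrees=True).as_matrix()
    return np.c_[f["cx"]+f["fx"]*p[:,0]/-p[:,2],f["cy"]-f["fy"]*p[:,1]/-p[:,2]]
def rect(f,c,half,z,s):  # ortho view: up=+x, left=+y, s px per m
    n=int(2*half*s);w=[[c[0]+half,c[1]+half,z],[c[0]+half,c[1]-half,z],[c[0]-half,c[1]-half,z],[c[0]-half,c[1]+half,z]]
    H=cv2.getPerspectiveTransform(proj(f,w).astype(np.float32),np.float32([[0,0],[n,0],[n,n],[0,n]]))
    return cv2.warpPerspective(f["image"],H,(n,n),flags=cv2.INTER_CUBIC)
E
python3 - <<'E'
from h import *
D=pickle.load(open("f0.pkl","rb"))
a=rect(D["top"],(.60,.19),.2,.012,1500)
cv2.imwrite("pics/press1.png",a)
b=np.hstack([cv2.resize(rect(D[n],(.575,-.23),.11,z,1700),(390,390)) for n,z in(("top",.005),("side",.005))])
cv2.imwrite("pics/car1.png",b)
E
```

```text
(no output)
```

View pics/press1.png

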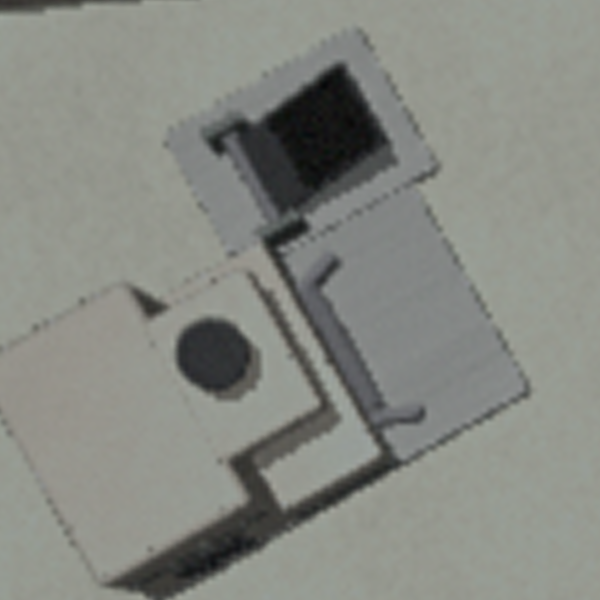

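View pics/car1.png

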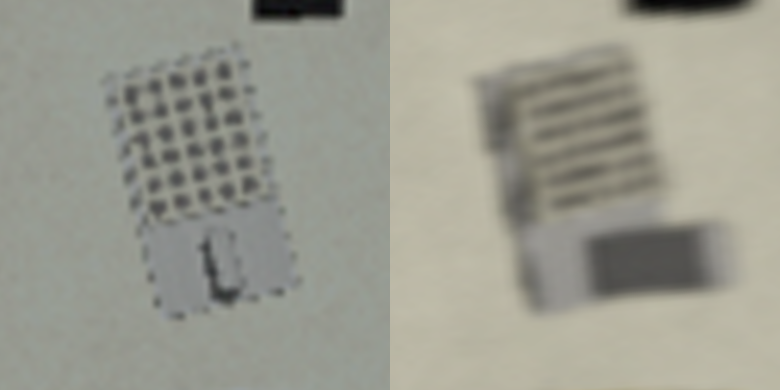

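Carrier: plate corners in the rectified top crop at (107,78), (240,45), (298,285) and (170,318), giving about 139 x 77 mm, centre (.583,-.235), yaw 14°, with the fin at the near end. Press: apron corner at (530,388) and front edge up to (425,190), so the mouth is near (.565,.162) with yaw about 118°. I'll refine both by edge fit, then grasp.

```bash
cat >>h.py <<'E'
from scipy.optimize import minimize
def fit(f,segs,p0,th):  # maximise gradient magnitude on model segments (n,2,3) in object frame
    g=cv2.GaussianBlur(cv2.cvtColor(f["image"],cv2.COLOR_BGR2GRAY).astype(np.float32),(0,0),1.0)
    m=np.hypot(cv2.Sobel(g,5,1,0),cv2.Sobel(g,5,0,1))
    t=np.linspace(0,1,60)[:,None]; P=np.vstack([np.array(a)+(np.array(b)-a)*t for a,b in segs])
    def c(d):
        p=np.array(p0)+np.array(d)*[.001,.001,np.radians(.5)]
        W=R.from_euler("z",p[2]).apply(P)+[p[0],p[1],0]
        q=proj(f,W).astype(np.float32)
        return -cv2.remap(m,q[None,:,0],q[None,:,1],cv2.INTER_LINEAR).mean()
    best=min((minimize(c,[a,b,e],method="Nelder-Mead") for a in(-4,0,4) for b in(-4,0,4) for e in(-3,0,3)),key=lambda r:r.fun)
    p=np.array(p0)+best.x*[.001,.001,np.radians(.5)]
    return p[0],p[1],np.degrees(p[2]),best.fun
E
python3 - <<'E'
from h import *
D=pickle.load(open("f0.pkl","rb"))
z=.012
print("press",fit(D["top"],[([-.1,-.07,z],[-.1,.08,z]),([-.1,.08,z],[-.03,.08,z])],(.565,.162,np.radians(118.3)),0))
z=.005
c=[[.07,.04,z],[-.07,.04,z],[-.07,-.04,z],[.07,-.04,z]]
for n in("top","side"): print("car",n,fit(D[n],[(c[i],c[(i+1)%4]) for i in range(4)],(.5826,-.2351,np.radians(14.1)),0))
from workcell import env
for n,p,y in(("fin",(.534,-.247,.011),14),("ent",(.642,.016,.025),118.5),("home",(.586,.122,.025),118.5),("pad",(.713,.149,.06),118.5)):
  for k in(0,180,-180): 
    q=env.inverse_kinematics(p,[180,0,y+k]);print(n,k,None if q is None else np.round(q,0))
E
```

```text
press (np.float64(0.5580324275181475), np.float64(0.15860041473844963), np.float64(119.2614473360951), np.float64(-78.54869842529297))
car top (np.float64(0.5793052229734993), np.float64(-0.23305846568496044), np.float64(13.500954541075101), np.float64(-50.640384674072266))
car side (np.float64(0.5834200409203333), np.float64(-0.22300512274622084), np.float64(11.084162748145589), np.float64(-106.89904022216797))
fin 0 [ -9.  32. -19.   0. -40. 113.]
fin 180 [ -9.  32. -19.  -0. -40. -67.]
fin -180 [ -9.  32. -19.  -0. -40. -67.]
ent 0 [  16.   35.  -10.   -0.  -46. -167.]
ent 180 [ 16.  35. -10.   0. -46.  13.]
ent -180 [ 16.  35. -10.   0. -46.  13.]
home 0 None
home 180 [ 27.  31. -16.   0. -42.   1.]
home -180 [ 27.  31. -16.   0. -42.   1.]
pad 0 [  24.   39.    6.    0.  -57. -176.]
pad 180 [ 24.  39.   6.   0. -57.   4.]
pad -180 [ 24.  39.   6.   0. -57.   4.]
```

```bash
python3 - <<'E'
from h import *
D=pickle.load(open("f0.pkl","rb"))
f=D["top"];c0=np.array((.60,.15));a=rect(f,c0,.15,.012,1900)
def draw(pose,L):
    W=R.from_euler("z",pose[2],degrees=True).apply(np.array(L))+[pose[0],pose[1],0]
    cam=f["position"];W=cam+(W-cam)*((.012-cam[2])/(W[:,2]-cam[2]))[:,None]
    q=np.c_[(c0[1]+.15-W[:,1])*1900,(c0[0]+.15-W[:,0])*1900]
    cv2.polylines(a,[np.round(q).astype(int)],False,(0,0,255),1,cv2.LINE_AA)
p=(.558,.1586,119.26)
draw(p,[[-.0,-.08,.012],[-.1,-.08,.012],[-.1,.08,.012],[0,.08,.012]])
draw(p,[[0,-.044,.03],[-.03,-.055,.03]]);draw(p,[[0,.044,.03],[-.03,.055,.03]])
h=lambda d,y:[-.012-d*np.cos(.3),-.125+y,.032+d*np.sin(.3)+.004]
draw(p,[h(0,-.03),h(.095,-.03),h(.095,.03),h(0,.03)])
cv2.imwrite("pics/press2.png",a)
from workcell import env
P=np.array([.5324,-.2459]);o=[180,0,193.8]
env.gripper_to(.5,20)
env.goto([*P,.13],o);env.move_straight([*P,.0115],rate=.12,force_limit=10)
s=env.read_state();print(s["position"],s["force"])
env.gripper_to(0,40);s=env.read_state();print(s["opening"],s["finger_force"],s["clock"])
E
```

```text
[ 0.53307754 -0.24609966  0.0122723 ] [ 0.12989127  0.48289524 -0.30341816]
0.15722372429612927 39.99727265909314 5.775
```

View pics/press2.png

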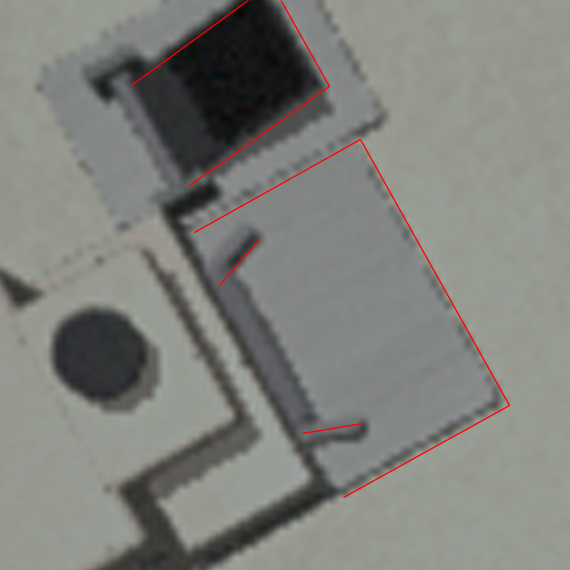

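The overlay matches to about 2-3 mm (guide tips seen at (252,235) and (364,425), apron corner at (500,403)), so I shift the pose slightly. The fin is held at 13.7 mm opening, which matches its 14 mm thickness.

```bash
cat >>h.py <<'E'
M=np.array([.5593,.1601]);Y=119.0
def pw(x,y,z,M=M): 
    return [*(M+R.from_euler("z",Y,degrees=True).as_matrix()[:2,:2]@[x,y]),z]
o=[180,0,Y+180]
E
python3 - <<'E'
from h import *
from workcell import env
p=env.read_state()["position"]
env.move_straight([p[0],p[1],.13],rate=.15)
print(env.read_state()["force"])
env.goto(pw(-.175,0,.10),o)
env.move_straight(pw(-.175,0,.0275),rate=.12,force_limit=10)
s=env.read_state();print(s["position"],pw(-.175,0,.0275),s["force"],s["opening"],s["clock"])
f=env.grab_frame("top");g=env.grab_frame("side");pickle.dump({"top":f,"side":g},open("f1.pkl","wb"))
a=rect(f,(.60,.10),.13,.02,2200)
b=cv2.resize(g["image"][190:350,120:320],(700,560),interpolation=cv2.INTER_CUBIC)[:560]
cv2.imwrite("pics/ent.png",np.hstack([cv2.resize(a,(400,400)),b[:400,:400]]) if 0 else a)
cv2.imwrite("pics/ent_s.png",b)
E
```

```text
[-0.16937063 -0.0400625  -1.49230403]
[0.64487284 0.00688995 0.02824296] [np.float64(0.644141683543109), np.float64(0.007041551250605738), 0.0275] [ 0.49276318  0.33028524 -1.81651117] 0.15374443617469732 8.75
```

View pics/ent.png

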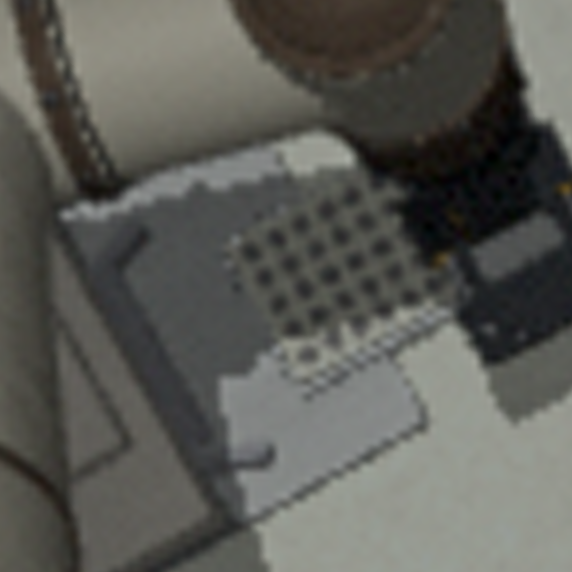

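View pics/ent_s.png

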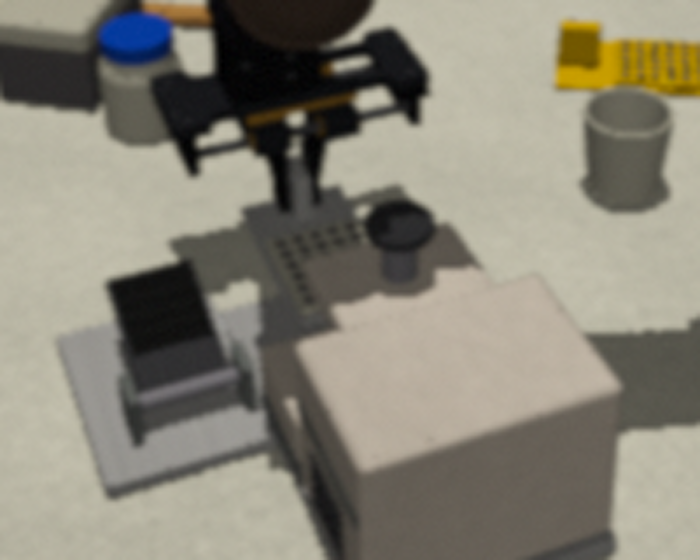

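Nose and guides line up to within 1 mm after the parallax correction: guide tips at (145,235) and (268,453), nose corner at (310,395). I'm lowering it to just above the apron and inserting.

```bash
python3 - <<'E'
from h import *
from workcell import env
A=R.from_euler("z",Y,degrees=True).as_matrix()
def st(t):
    s=env.read_state();print(t,"press xyz",np.round(A.T@(np.array(s["position"])-[*M,0]),4),"F",np.round(A.T@s["force"],1),round(s["opening"],3),s["clock"])
print(env.move_straight(pw(-.175,0,.0247),rate=.03,force_limit=6));st("low")
print(env.move_straight(pw(-.10,0,.0247),rate=.07,force_limit=8));st("in1")
print(env.move_straight(pw(-.035,0,.0247),rate=.04,force_limit=12));st("in2")
E
```

```text
False
low press xyz [-0.1749 -0.      0.0249] F [-0.   0.8 -2.3] 0.159 9.1
False
in1 press xyz [-0.1003 -0.      0.0247] F [-0.1 -0.4 -1.7] 0.151 10.325
True
in2 press xyz [-0.0452 -0.0008  0.0251] F [-2.1 -0.8 -1.2] 0.157 11.5917
```

```bash
python3 - <<'E'
from h import *
from workcell import env
A=R.from_euler("z",Y,degrees=True).as_matrix()
def st(t):
    s=env.read_state();print(t,"press xyz",np.round(A.T@(np.array(s["position"])-[*M,0]),4),"F",np.round(A.T@s["force"],1),round(s["opening"],3),s["clock"])
print(env.move_straight(pw(-.035,0,.0240),rate=.02,force_limit=18));st("push")
env.gripper_to(.4);st("rel")
p=env.read_state()["position"]
env.move_straight([p[0],p[1],.12],rate=.15);st("up")
# aside so the press can be seen
env.goto(pw(-.25,-.05,.16),o)
g=env.grab_frame("side");f=env.grab_frame("top");pickle.dump({"top":f,"side":g},open("f2.pkl","wb"))
cv2.imwrite("pics/home.png",np.hstack([cv2.resize(rect(f,(.60,.15),.13,.02,1540),(400,400)),cv2.resize(g["image"][220:360,150:290],(400,400),interpolation=cv2.INTER_CUBIC)]))
for d in(f,g):print([(np.round(e["xyz"],3),round(e["score"],2)) for e in env.search_frame(d,"pedal_pad")])
E
```

```text
True
push press xyz [-0.0451 -0.0012  0.0254] F [-2.6 -1.1 -0.5] 0.159 11.9
rel press xyz [-0.0449 -0.0007  0.0248] F [-0.2 -0.  -0.3] 0.402 12.5917
up press xyz [-4.480e-02  1.000e-04  1.191e-01] F [-0.5  0.3  0.1] 0.402 13.375
[(array([0.576, 0.127, 0.019]), 0.72), (array([0.704, 0.158, 0.059]), 0.66)]
[(array([0.693, 0.185, 0.049]), 0.91), (array([0.613, 0.124, 0.013]), 0.4)]
```

View pics/home.png

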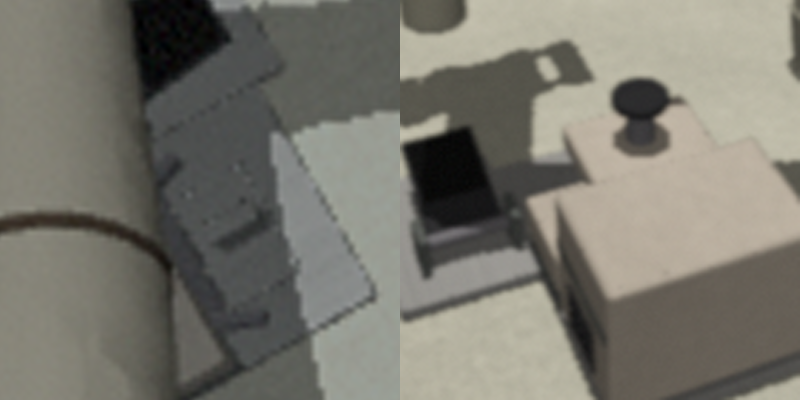

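The carrier is home: its tail is about 33 mm inside the apron front edge (35 expected), the fin is at (245,230), and the TCP stopped at press x -45 mm twice. Next, the pedal.

```bash
python3 - <<'E'
from h import *
from workcell import env
A=R.from_euler("z",Y,degrees=True).as_matrix()
def st(t):
    s=env.read_state();print(t,"press xyz",np.round(A.T@(np.array(s["position"])-[*M,0]),4),"F",np.round(A.T@s["force"],1),s["clock"]);return s
env.gripper_to(0,10)
env.goto(pw(-.082,-.125,.10),o)
print(env.move_straight(pw(-.082,-.125,.055),rate=.06,force_limit=4));st("touch")
print(env.move_straight(pw(-.083,-.125,.0410),rate=.04,force_limit=25));st("near")
z=.0410
while z>.0335:
    z-=.001;env.move_straight(pw(-.083,-.125,z),rate=.03,force_limit=30);s=st(z)
    if s["force"][2]>21:break
env.dwell(1.0);st("held")
env.grab_frame("side")
p=env.read_state()["position"]
env.move_straight(pw(-.082,-.125,.075),rate=.06);env.move_straight(pw(-.082,-.125,.13),rate=.12);st("up")
E
```

```text
True
touch press xyz [-0.0829 -0.1246  0.06  ] F [ 0.8 -0.6  3.6] 16.7333
False
near press xyz [-0.0857 -0.1251  0.0436] F [-4.6  3.2  8.8] 17.375
0.04 press xyz [-0.0858 -0.1251  0.0428] F [-5.4  2.3  8.7] 17.625
0.039 press xyz [-0.0859 -0.1251  0.0419] F [-5.4  2.6  9.6] 17.875
0.038 press xyz [-0.086  -0.1251  0.041 ] F [-5.5  2.7 10. ] 18.125
0.037 press xyz [-0.086  -0.1251  0.041 ] F [-5.9  4.3 13.3] 18.375
0.036 press xyz [-0.086  -0.1251  0.0409] F [-4.3  6.2 15.9] 18.625
0.034999999999999996 press xyz [-0.0861 -0.1251  0.0408] F [-3.4  7.2 19.6] 18.875
0.033999999999999996 press xyz [-0.0861 -0.1251  0.0407] F [-2.7  8.5 21.7] 19.125
held press xyz [-0.0861 -0.1252  0.0407] F [-3.2  7.9 22.3] 20.125
up press xyz [-0.0818 -0.1245  0.1293] F [-0.3 -0.6 -1.1] 21.6167
```

```bash
python3 - <<'E'
from h import *
from workcell import env
env.goto([.45,-.25,.3],[180,0,200])
f=env.grab_frame("top");g=env.grab_frame("side")
D=pickle.load(open("f0.pkl","rb"))
d=cv2.absdiff(D["side"]["image"],g["image"])[220:340,130:230]
cv2.imwrite("pics/end.png",np.hstack([rect(f,(.60,.15),.13,.02,1540)]+[cv2.resize(g["image"][220:360,130:270],(400,400),interpolation=cv2.INTER_CUBIC)]))if 0 else cv2.imwrite("pics/end.png",np.hstack([cv2.resize(rect(f,(.60,.15),.13,.02,1540),(400,400)),cv2.resize(g["image"][220:360,130:270],(400,400),interpolation=cv2.INTER_CUBIC)]))
print([(np.round(e["xyz"],3),round(e["score"],2)) for e in env.search_frame(g,"pedal_pad")],env.read_state()["clock"])
E
```

```text
[(array([0.692, 0.187, 0.049]), 0.9), (array([0.532, 0.276, 0.08 ]), 0.46)] 23.6
```

View pics/end.png

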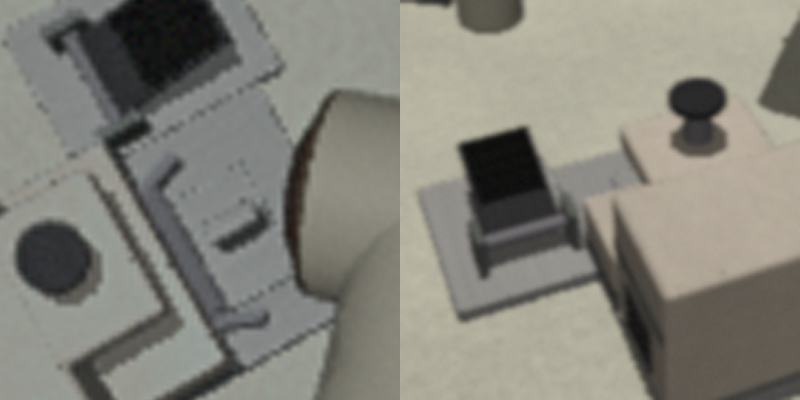

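The pedal and ram are back up, the carrier is still home with its fin at (243,228), and the robot touches nothing.

```bash
python3 -c "
from workcell import env
print(env.close_job())"
```

```text
the job is handed in; nothing more can be done
None
```

The carrier is fully home in the press; the pedal was pressed to its stop, held (nearer two seconds than one) and sprang back up, and the job was handed in at about 24 s.

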